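# Hold a nougat bar in the analyser's slot

## Robot

A 6-joint arm with a two-finger parallel gripper is mounted at the origin on the work surface. World frame = base frame: x ahead of the robot, y to its left, z up, the work surface at z = 0. Lengths are in m, angles in rad, forces in N, time in s.
With the tool pointing down it reaches from about 0.3 to 0.85 m from the base axis. Payload 5.4 kg.
Tool frame: the origin (TCP) lies at the very end of the fingers, on their centre line; the grasp point (between the pads) lies 19 mm behind it; z points along the fingers, y is the line along which they close (so a half turn about z gives the same grasp; the last joint's range is limited). The gripper opens to 85 mm and grips with 20 to 120 N. Pads are 22 mm wide; open, the fingers measure 114 mm over their backs; the gripper's body (76 mm by 85 mm) begins 54 mm behind the grasp point. The pads swing forward as they close: fully open they stand 13 mm farther back than shut.
Start: joints at [-1.518, 0.158, 1.597, -0, 1.386, -0.21], TCP at [0.149, -0.555, 0.231] pointing down, gripper open.
Joint ranges: [-2.91, 2.91], [-0.94, 2.29], [0.18, 2.7], [-1.29, 4.43], [0.17, 2.64], [-3, 3]. Speed limits (rad/s): [2.57, 2.57, 3.14, 3.14, 3.14, 3.14].

## Interface

Orientations are given as a 3x3 rotation matrix whose columns are the frame's x, y, z axes.
In Python, from cell import robot, eyes gives the robot as it stands. The module is installed in compiled form; this text tells all that it offers.
- The arm moves only by the tool arm_command, never from a script. Its argument "increments" is a list of rows, each a list of 3 entries, a list of its own where there are three numbers: the closure, from -1 (fully open) to 1 (shut), then the shift along the tool's x, y, z normalised to -1 to 1, where 1 is 0.025 m, then the turn about the tool's z normalised to -1 to 1, where 1 is 0.08 rad. A call has 1 to 12 rows; each row shifts and turns the commanded pose from where the row before left it, along the tool's axes as they then stand; what a row does not reach is not made up. A row lasts 1/12 s, in which the tool goes at most 41.7 mm and 7.16 degrees, less where a joint would pass 70% of its speed; a pose out of reach is approached as far as the arm can. A call with a number of a shift or a turn outside -1 to 1 is refused whole. A call with a gripper value outside its range is refused whole. The fingers move at their own pace and stop on an object; the grip force is fixed at half the most. Time passes only in rows, so rows that do not move let the fingers close. It gives the time, the measured TCP pose, the force, the opening and the grip force at its end, in the units of the state.
- robot.get_obs(): the state, without advancing time (a new reading comes with each control period).
- eyes.capture(name): name is "side" or "top" or "wrist"; returns a dict with "image" (480x640x3 uint8, red, green, blue), "fx", "fy", "cx", "cy" (pixels), "pose" (4x4, takes a point from camera to world coordinates). Camera axes: x right, y up, looking along -z (the intrinsics and any distortion apply to the point x, -y, -z); pixel columns grow to the right and rows downward; lengths in m; the calibration is good to about 2 mm. A picture is of the moment at which its call begins. There is no depth.
- robot.hand_in(): hands the job in; it is judged then, once.
The state is a dict: "clock": time; "q": joint angles; "dq": joint speeds; "tau": joint torques, N m; "tool_pos": TCP position; "tcp_rot": TCP orientation; "ft_force": force on the tool from outside, world axes, zero at the start; "ft_torque": the same for the moment, N m; "finger_gap": opening from 0.0 (shut) to 1.0 (fully open); "gripper_force": force on a finger pad.
Only numpy, scipy, OpenCV 4.12 (cv2) and the standard library are available. Lean on these libraries where they do the work, as an engineer would, in place of code of your own. Each camera call takes 0.05 s, during which the arm holds its last target. There are 200 camera calls.

## Task

Take a reading of the thin nougat bar: slide the analyser's shutter fully open, pick up the thinner of the two bars that stand on end, and lower it on end through the slot in the analyser's top until about half its length is inside. Finish while still holding it there, upright and hanging still, clear of the chamber's floor; do not let go. Leave the thick bar, the stack of bars and the little white bowl where they are.

Things in the scene. Friction and masses are not known exactly. Their poses are not given: they have to be found in the camera images.
- bar_center (a point): The thin nougat bar, tan with nut flecks, 0.12 to 0.22 kg: a rigid block 60 mm (its x) by 20 mm (its y) by 120 mm (its z, upright), standing loose on its 60 x 20 mm end on the work surface, at any yaw within about 35 degrees of the world axes. This point is its centre, 60 mm above its lower end. It goes through the slot by that end.
- thick_bar_center (a point): The thick nougat bar, same colour, 60 mm (its x) by 36 mm (its y) by 120 mm (its z), also standing loose on end; the two bars may stand in either place, at least 110 mm apart. This point is its centre. It does not fit the slot and is left alone.
- slot (a point): Centre of the slot's mouth, level with the analyser's flat top, 100 mm above the work surface. The slot is 64 mm (its x) by 22 mm (its y): an upright bar has 2 mm in all across its thickness, 4 mm along its width. The mouth is bevelled, 74 x 32 mm narrowing to 64 x 22 mm at 5 mm depth, then straight to 12 mm depth. Below is a wider chamber; its floor is 88 mm under this point. z is up.
- analyser: The analyser: a fixed white box with a clear window in its far face, 130 mm (its x) by 230 mm (its y) by 100 mm high, at any yaw within 20 degrees. Origin at the centre of its underside; the slot lies at x = 0, y = +55 mm. Two guide rails, 6 mm wide and 7 mm high, run along y on its top at x = +50 and -50 mm.
- shutter_tab (a point): Centre of the shutter's black upright tab: 40 mm (its x) by 12 mm (its y) by 34 mm high, its foot 3.5 mm and its top 37.5 mm above the analyser's top. It stands in the middle of the shutter, an aluminium plate 90 mm (x) by 42 mm (y), 3 mm thick, lying on the top. Axes are the slot's: shut, the tab is over the slot; to open, it slides along -y, away from the slot.
- shutter (a joint): How far the shutter is open, in m: 0 shut, 0.070 fully open (end stop). It starts at 0 to 0.012, covering nearly all of the slot, resists sliding with about 1.5 N and stays where it is left.
- stack: Bystander: three nougat bars stuck into one stack, 60 mm (x) by 120 mm (y) by 61 mm high, origin at the centre of its underside; left alone.
- ramekin: Bystander: small white ceramic bowl, 70 mm across and 35 mm high, origin at the centre of its underside; left alone.
- bar: The same thin bar; origin at the centre of its lower end, axes as for its centre point.

How it is judged:
On the way, in this order (a step that is already met when the one before it is completed fails the run):
1. the shutter is slid fully open (value of joint shutter above 0.058 m), for 0.2 s.
2. the thin bar is lifted in the gripper, clear of the table, with the shutter still open (height (world z) of bar_center above 0.09 m and contact force between the fingers and bar above 1 N and value of joint shutter above 0.05 m), for 0.2 s.
At the end, for the whole second after the job is handed in: The thin bar stands upright (within 0.12 rad) in the slot with 40 to 80 mm of its 120 mm length below the analyser's top, its lower end 8 mm or more above the chamber floor, held by the gripper (more than 1 N on it) and still; the shutter is open by more than 50 mm of 70 (z of bar_center in the frame of slot between -0.02 and 0.02 m and x of bar_center in the frame of slot between -0.008 and 0.008 m and y of bar_center in the frame of slot between -0.006 and 0.006 m and angle between bar_center's own z axis and vertical below 0.12 rad and angle between the x axis of bar_center and the x axis of slot, either way round below 0.15 rad and contact force between the fingers and bar above 1 N and linear speed of bar below 0.02 m/s and angular speed of bar below 0.2 rad/s and value of joint shutter above 0.05 m); the arm keeps its last pose, push and grip.
It fails at once if the thick bar is moved by more than 25 mm or tipped (distance of thick_bar_center from where it was at the start of the episode above 0.025 m or angle between thick_bar_center's own z axis and vertical above 0.5 rad).
It fails at once if the stack of bars is moved by more than 25 mm or tipped (distance of stack from where it was at the start of the episode above 0.025 m or angle between stack's own z axis and vertical above 0.5 rad).
It fails at once if the white bowl is moved by more than 25 mm or tipped (distance of ramekin from where it was at the start of the episode above 0.025 m or angle between ramekin's own z axis and vertical above 0.5 rad).
It also fails if it takes over 69 s, if anything falls off the work surface, if the arm or the gripper's body presses on something with over 40 N, if the wrist force passes 120 N, or if a joint passes its speed limit or range.

## Working session

There is one attempt and no reset: what is moved stays moved. The work goes in short steps, Python scripts to look and compute and a tool call to move; the robot and the scene stay as the last step left them, time stands still between calls to the robot, and variables do not carry over. Pictures are saved under pics/ and viewed, at most 10 in all, crops included, and the job is handed in when it is done.

Besides the shell and the picture viewer there is one more tool, called after "Emit:" as a command line: name --argument value ..., lists and objects as JSON in quotes. arm_command: Moves the arm, as the interface text tells. Scaled input: -1 to 1 covers 0.025 m each way for a shift and 0.08 rad each way for a turn. Its arguments: {"type":"object","properties":{"increments":{"type":"array","items":{"type":"array"}}},"required":["increments"]}

```bash
mkdir -p pics; python3 - <<'E'
from cell import robot, eyes
import cv2,numpy as np
np.set_printoptions(precision=4,suppress=True)
o=robot.get_obs();print(o['clock'],o['tool_pos'],o['tcp_rot'],o['ft_force'],o['finger_gap'])
for n in ['top','side']:
    c=eyes.capture(n);cv2.imwrite(f'pics/{n}0.png',c['image'][:,:,::-1]);print(n,c['fx'],c['fy'],c['cx'],c['cy'],[k for k in c],'\n',c['pose'])
E
```

```text
0.0 [ 0.1493 -0.5546  0.2303] [[ 0.9657  0.2598 -0.0001]
 [ 0.2598 -0.9657  0.0019]
 [ 0.0004 -0.0019 -1.    ]] [-0.6939  1.0035 -0.4469] 1.0020646493218217
top 453.4137593482135 453.4137593482135 319.7601585694519 241.2928911637096 ['image', 'fx', 'fy', 'cx', 'cy', 'pose'] 
 [[-0.0004  0.9829 -0.184   0.4607]
 [-0.9991 -0.0083 -0.0423 -0.0407]
 [-0.0431  0.1839  0.982   1.046 ]
 [ 0.      0.      0.      1.    ]]
side 469.86841305584176 469.86841305584176 323.06431216930815 242.88095420204127 ['image', 'fx', 'fy', 'cx', 'cy', 'pose'] 
 [[-0.8951  0.2249 -0.385   0.2671]
 [-0.4458 -0.4624  0.7664  0.7047]
 [-0.0057  0.8577  0.5141  0.5799]
 [ 0.      0.      0.      1.    ]]
```

View pics/top0.png

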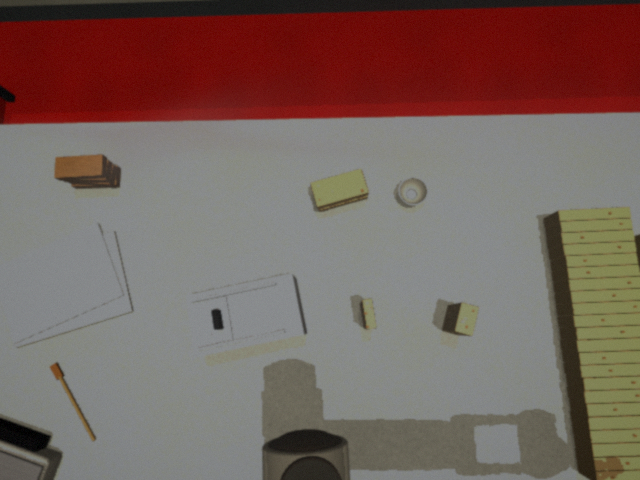

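View pics/side0.png

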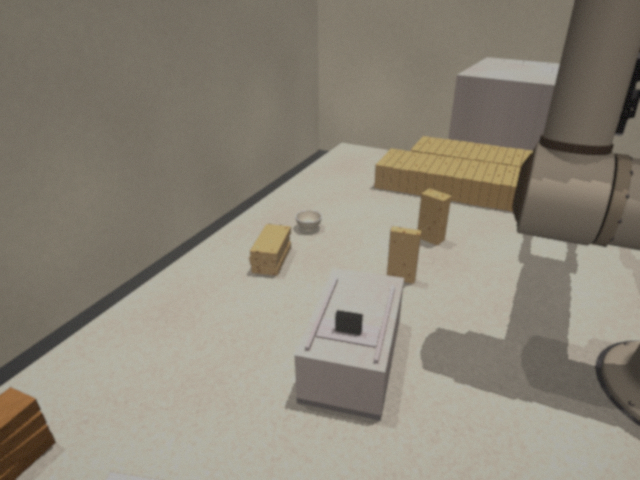

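The top view shows the analyser around (250,312), its black tab at (217,319), thin bar's top near (368,313), thick bar at (465,318), stack at (340,190) and bowl at (411,192). The side view agrees: the thin bar stands nearest the analyser, and the tab is at (349,322).

```bash
cat > h.py <<'E'
from cell import robot, eyes
import cv2,numpy as np
np.set_printoptions(precision=4,suppress=True)
def cast(c,uv,z):
    uv=np.atleast_2d(uv).astype(float)
    d=np.c_[(uv[:,0]-c['cx'])/c['fx'],-(uv[:,1]-c['cy'])/c['fy'],-np.ones(len(uv))]@c['pose'][:3,:3].T
    t=c['pose'][:3,3]
    return t+d*((z-t[2])/d[:,2])[:,None]
def proj(c,P):
    p=(np.atleast_2d(P)-c['pose'][:3,3])@c['pose'][:3,:3]
    return np.c_[c['cx']-c['fx']*p[:,0]/p[:,2],c['cy']+c['fy']*p[:,1]/p[:,2]]
def blob(mask,near,r=60):
    """contour of mask whose centroid is closest to near"""
    cs=[k for k in cv2.findContours(mask.astype(np.uint8),cv2.RETR_EXTERNAL,cv2.CHAIN_APPROX_NONE)[0] if cv2.contourArea(k)>30]
    return min(cs,key=lambda k:np.hypot(*(k[:,0].mean(0)-near)))
def rect(c,k,z):
    """min-area rectangle of contour cast on plane z: centre, sizes, long-axis yaw (deg)"""
    P=(cast(c,k[:,0],z)[:,:2]*1000).astype(np.float32)
    (x,y),(w,h),a=cv2.minAreaRect(P)
    if w<h: w,h,a=h,w,a+90
    return np.array([x,y,w,h,(a+90)%180-90])
def tool(p,o=None):
    """world point in tool axes"""
    o=o or robot.get_obs(); return o['tcp_rot'].T@(np.asarray(p)-o['tool_pos'])
E
python3 - <<'E'
from h import *
c=eyes.capture('top');im=c['image'];hsv=cv2.cvtColor(im,cv2.COLOR_RGB2HSV)
k=blob(hsv[:,:,2]<60,(217,319));print('tab',rect(c,k,.1375),cv2.boundingRect(k))
for p in [(368,313),(466,318),(340,188)]:
    m=(hsv[:,:,1]>60)&(hsv[:,:,2]>150)&(abs(hsv[:,:,0].astype(int)-26)<10)
    k=blob(m,p);print(p,rect(c,k,.12 if p[1]>200 else .061),cv2.boundingRect(k))
for p in [(290,274),(193,293),(305,333),(230,296),(233,340)]: print(p,cast(c,p,.1))
print(hsv[313,362:376])
k=eyes.capture('wrist');cv2.imwrite('pics/w0.png',k['image'][:,:,::-1]);o=robot.get_obs()
print(o['tcp_rot'].T@(k['pose'][:3,3]-o['tool_pos']),o['tcp_rot'].T@k['pose'][:3,:3],k['fx'])
E
```

```text
tab [474.977  203.9293  38.1034  16.709   10.7591] (212, 310, 11, 19)Traceback (most recent call last):
  File "<stdin>", line 6, in <module>
  File "h.py", line 15, in blob
    return min(cs,key=lambda k:np.hypot(*(k[:,0].mean(0)-near)))
ValueError: min() iterable argument is empty
```

```bash
python3 - <<'E'
from h import *
c=eyes.capture('top');im=c['image'];hsv=cv2.cvtColor(im,cv2.COLOR_RGB2HSV)
print(hsv[313,366:372].tolist(),hsv[318,466].tolist(),hsv[190,340].tolist(),hsv[300,400].tolist())
for p in [(368,313),(466,318),(340,188)]:
    q=hsv[p[1],p[0]].astype(int);d=abs(hsv.astype(int)-q)
    m=(d[:,:,0]<10)&(d[:,:,1]<45)&(d[:,:,2]<35)
    k=blob(m,p);print(p,rect(c,k,.12 if p[1]>200 else .061),cv2.boundingRect(k))
for p in [(290,274),(193,293),(305,333),(230,296),(233,340)]: print(p,cast(c,p,.1))
k=eyes.capture('wrist');cv2.imwrite('pics/w0.png',k['image'][:,:,::-1]);o=robot.get_obs()
print(o['tcp_rot'].T@(k['pose'][:3,3]-o['tool_pos']),o['tcp_rot'].T@k['pose'][:3,:3],k['fx'])
E
```

```text
[[18, 111, 136], [24, 83, 138], [32, 67, 137], [34, 60, 141], [34, 65, 141], [34, 61, 139]] [34, 32, 136] [33, 84, 143] [75, 7, 138]
(368, 313) [479.2167 -90.2195  91.9688  43.4544   9.3399] (351, 295, 26, 46)
(466, 318) [ 477.4348 -294.2196   71.375    40.7286  -15.9631] (456, 299, 26, 38)
(340, 188) [769.5941 -41.7266 122.0284  59.5633 -74.7783] (310, 169, 59, 38)
(290, 274) [[0.5686 0.0627 0.1   ]]
(193, 293) [[0.5295 0.2672 0.1   ]]
(305, 333) [[0.447  0.0304 0.1   ]]
(230, 296) [[0.523  0.1883 0.1   ]]
(233, 340) [[0.4329 0.1788 0.1   ]]
[ 0.0725  0.0007 -0.1431] [[ 0.0014  0.9579  0.287 ]
 [ 1.     -0.0013 -0.0003]
 [ 0.0001  0.287  -0.9579]] 372.995361261451
```

Emit:
arm_command --increments '[[-1,[0.97,-0.8,0],0],[-1,[0.97,-0.8,0],0],[-1,[0.97,-0.8,0],0],[-1,[0.97,-0.8,0],0],[-1,[0.97,-0.8,0],0],[-1,[0.97,-0.8,0],0],[-1,[0.97,-0.8,0],0],[-1,[0.97,-0.8,0],0],[-1,[0.97,-0.8,0],0],[-1,[0.97,-0.8,0],0]]'

```text
clock: 1.08
tool_pos: [0.3322, -0.2977, 0.2313]
tcp_rot: [[0.966, 0.259, 0.0], [0.259, -0.966, -0.0], [0.0, 0.0, -1.0]]
ft_force: [0.5, -0.0, 0.6]
finger_gap: 1.002
gripper_force: 0.0
```

Emit:
arm_command --increments '[[-1,[0.97,-0.8,0],0],[-1,[0.97,-0.8,0],0],[-1,[0.97,-0.8,0],0],[-1,[0.97,-0.8,0],0],[-1,[0.97,-0.8,0],0],[-1,[0.97,-0.8,0],0],[-1,[0.97,-0.8,0],0],[-1,[0.97,-0.8,0],0],[-1,[0,0,0],0],[-1,[0,0,0],0]]'

```text
clock: 1.92
tool_pos: [0.4777, -0.093, 0.2311]
tcp_rot: [[0.965, 0.263, -0.0], [0.263, -0.965, -0.0], [-0.0, -0.0, -1.0]]
ft_force: [-0.8, 0.2, -0.7]
finger_gap: 1.002
gripper_force: 0.0
```

```bash
python3 - <<'E'
from h import *
k=eyes.capture('wrist');cv2.imwrite('pics/w1.png',k['image'][:,:,::-1]);o=robot.get_obs()
print(o['clock'],o['tool_pos'],o['tcp_rot'])
print(proj(k,[[.48,-.095,.12],[.48,-.095,0],o['tool_pos']]))
E
```

```text
1.9667 [ 0.4773 -0.0939  0.2311] [[ 0.9653  0.2611 -0.0006]
 [ 0.2611 -0.9653 -0.0003]
 [-0.0006  0.0001 -1.    ]]
[[320.8273 229.694 ]
 [320.1293 198.0194]
 [318.277  305.2963]]
```

View pics/w1.png

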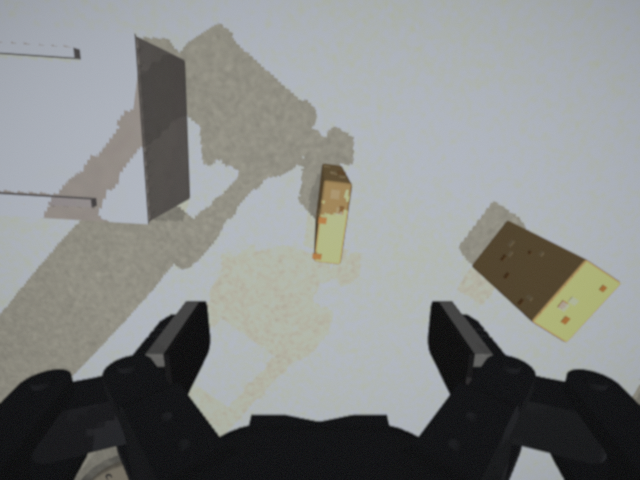

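The wrist view shows the thin bar's top face with corners about (322,180), (350,182), (341,264), (315,258), its upper half in shadow. The thick bar's top is at (577,300), and the analyser's end with rails is at the left.

```bash
python3 - <<'E'
from h import *
k=eyes.capture('wrist');im=k['image'];g=cv2.cvtColor(im,cv2.COLOR_RGB2GRAY)
p=np.array([[322,180],[350,182],[341,264],[315,258]],np.float32)
s=cv2.cornerSubPix(g,p.copy().reshape(-1,1,2),(4,4),(-1,-1),(3,30,.01)).reshape(-1,2)
for q in (p,s):
    P=cast(k,q,.12);e=np.diff(np.r_[P,P[:1]],axis=0)[:,:2]
    print(q.tolist(),'\n',P.mean(0),np.hypot(*e.T),np.degrees(np.arctan2(e[:,1],e[:,0])))
hsv=cv2.cvtColor(im,cv2.COLOR_RGB2HSV)
m=(hsv[:,:,1]>80)&(hsv[:,:,2]>100);c=blob(m,(332,222));print(rect(k,c,.12),cv2.boundingRect(c))
E
python3 - <<'E'
import cv2
cv2.imwrite('pics/w1c.png',cv2.resize(cv2.imread('pics/w1.png')[150:280,280:400],None,fx=4.5,fy=4.5,interpolation=cv2.INTER_CUBIC))
E
```

```text
[[322.0, 180.0], [350.0, 182.0], [341.0, 264.0], [315.0, 258.0]] 
 [ 0.4868 -0.1021  0.12  ] [0.0191 0.0599 0.0195 0.0566] [ -78.8672 -169.678    91.4277   10.2246]
[[321.1012268066406, 176.43931579589844], [349.960693359375, 182.451904296875], [338.1329650878906, 262.9154357910156], [311.0042419433594, 257.7590026855469]] 
 [ 0.4872 -0.1005  0.12  ] [0.0201 0.0589 0.0201 0.059 ] [ -86.5012 -171.7881   93.7836    8.2119]
[487.4524 -99.992   59.2715  19.5492   5.8797] (311, 178, 39, 82)
```

View pics/w1c.png

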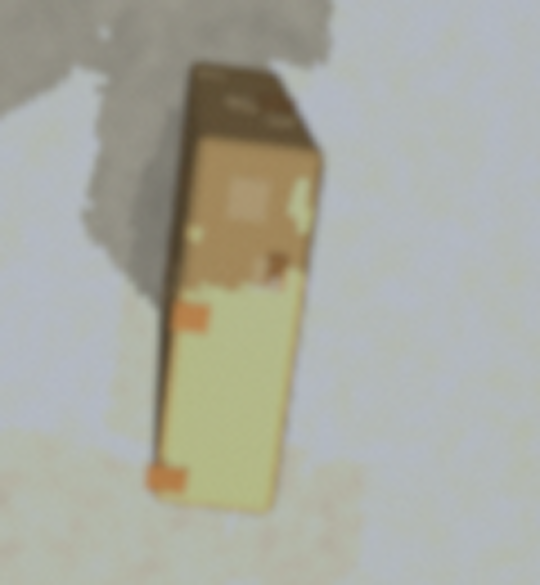

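The crop gives the thin bar's top centre at about (0.487, -0.100) with yaw around 8°, and its 59 x 20 mm size fits. Next I go beyond the tab with the fingers closing.

Emit:
arm_command --increments '[[1,[0.24,-1,0],0],[1,[0.24,-1,0],0],[1,[0.24,-1,0],0],[1,[0.24,-1,0],0],[1,[0.24,-1,0],0],[1,[0.24,-1,0],0],[1,[0.24,-1,0],0],[1,[0.24,-1,0],0],[1,[0.24,-1,0],0],[1,[0.24,-1,0],0],[1,[0.24,-1,0],0],[1,[0.24,-1,0],0]]'

```text
clock: 3.02
tool_pos: [0.4691, 0.214, 0.2314]
tcp_rot: [[0.966, 0.258, 0.0], [0.258, -0.966, -0.0], [0.0, 0.0, -1.0]]
ft_force: [0.3, -0.2, 0.1]
finger_gap: 0.001
gripper_force: 0.0
```

Emit:
arm_command --increments '[[1,[0.24,-1,0],0],[1,[0,0,0],0.9],[1,[0,0,0],0],[1,[0,0,0],0]]'

```text
clock: 3.35
tool_pos: [0.4684, 0.2388, 0.2312]
tcp_rot: [[0.982, 0.19, -0.0], [0.19, -0.982, -0.0], [-0.0, 0.0, -1.0]]
ft_force: [-0.8, 0.2, -0.1]
finger_gap: 0.001
gripper_force: 0.0
```

```bash
python3 - <<'E'
from h import *
k=eyes.capture('wrist');cv2.imwrite('pics/w2.png',k['image'][:,:,::-1]);o=robot.get_obs()
print(o['clock'],o['tool_pos'],o['tcp_rot'],o['finger_gap'])
print(proj(k,[[.475,.204,.1375],o['tool_pos']]))
E
```

```text
3.4 [0.4685 0.2386 0.2313] [[ 0.9819  0.1895 -0.    ]
 [ 0.1895 -0.9819 -0.0004]
 [-0.0001  0.0004 -1.    ]] -0.0032369709090892098
[[370.2817 239.6592]
 [316.6963 304.0349]]
```

View pics/w2.png

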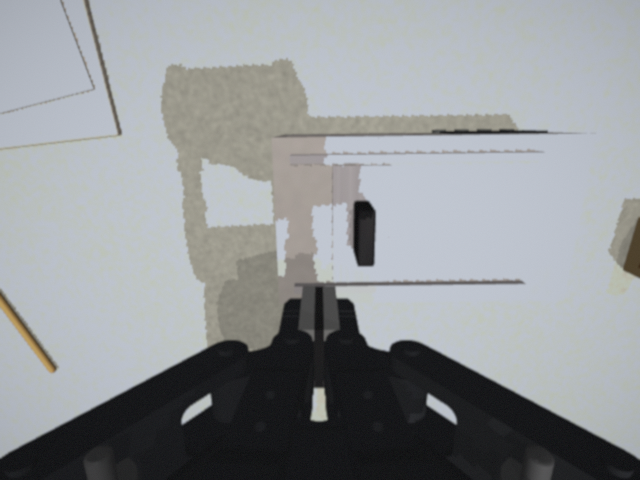

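The wrist view shows the tab's top at about columns 356–375, rows 203–266, the shutter's left edge at column 332, and both rails nearly level, so the tool is aligned with the analyser.

```bash
python3 - <<'E'
from h import *
k=eyes.capture('wrist');im=k['image'];g=cv2.cvtColor(im,cv2.COLOR_RGB2GRAY);o=robot.get_obs()
m=(g<70);m[275:]=0;c=blob(m,(366,234));print(cv2.boundingRect(c))
r=rect(k,c,.1375);print('tab',r)
print('tab tool',[tool(P,o) for P in cast(k,[[365.5,235]],.1375)])
print('shutter edge tool',[tool(P,o) for P in cast(k,[[332.5,225]],.103)])
for a in ([292,153],[543,151],[295,284],[523,282]): print(a,tool(cast(k,a,.107)[0],o))
E
```

```text
(353, 201, 22, 64)
tab [478.4322 209.3716  43.4665  13.4938  11.6489]
tab tool [array([0.003 , 0.0321, 0.0938])]
shutter edge tool [array([0.0007, 0.0115, 0.1283])]
[292, 153] [ 0.054  -0.0177  0.1243]
[543, 151] [0.0556 0.1581 0.1243]
[295, 284] [-0.0457 -0.0172  0.1243]
[523, 282] [-0.0438  0.1599  0.1243]
```

Emit:
arm_command --increments '[[1,[0.16,0,0.95],0.1],[1,[0,0,0.95],0],[1,[0,0,0.95],0],[1,[0,0,0.95],0],[1,[0,0,0.95],0],[1,[0,0.3,0],0],[1,[0,0.3,0],0],[1,[0,0.3,0],0],[1,[0,0,0],0]]'

```text
clock: 4.2
tool_pos: [0.478, 0.217, 0.1145]
tcp_rot: [[0.984, 0.18, 0.003], [0.18, -0.984, 0.0], [0.003, 0.0, -1.0]]
ft_force: [0.2, 1.1, -0.1]
finger_gap: 0.001
gripper_force: 0.0
```

Emit:
arm_command --increments '[[1,[0,0.4,0],0],[1,[0,0.4,0],0],[1,[0,0.4,0],0],[1,[0,0.4,0],0],[1,[0,0.3,0],0],[1,[0,0,0],0]]'

```text
clock: 4.7
tool_pos: [0.4852, 0.17, 0.1126]
tcp_rot: [[0.984, 0.18, -0.0], [0.18, -0.984, -0.001], [-0.0, 0.001, -1.0]]
ft_force: [-0.2, 0.7, -0.6]
finger_gap: -0.001
gripper_force: 0.0
```

Emit:
arm_command --increments '[[1,[0,0.08,0],0],[1,[0,0.08,0],0],[1,[0,0,0],0]]'

```text
clock: 4.95
tool_pos: [0.4853, 0.1677, 0.1123]
tcp_rot: [[0.983, 0.182, -0.001], [0.182, -0.983, -0.0], [-0.001, 0.0, -1.0]]
ft_force: [-0.1, -0.8, -0.1]
finger_gap: 0.002
gripper_force: 0.0
```

```bash
python3 - <<'E'
from h import *
o=robot.get_obs();print(o['tool_pos'],o['ft_force'])
k=eyes.capture('top');im=k['image'];hsv=cv2.cvtColor(im,cv2.COLOR_RGB2HSV)
cv2.imwrite('pics/t3.png',im[:,:,::-1])
k=eyes.capture('wrist');cv2.imwrite('pics/w3.png',k['image'][:,:,::-1])
E
```

```text
[0.4853 0.1677 0.1123] [-0.0684 -0.7868 -0.0855]
```

View pics/w3.png

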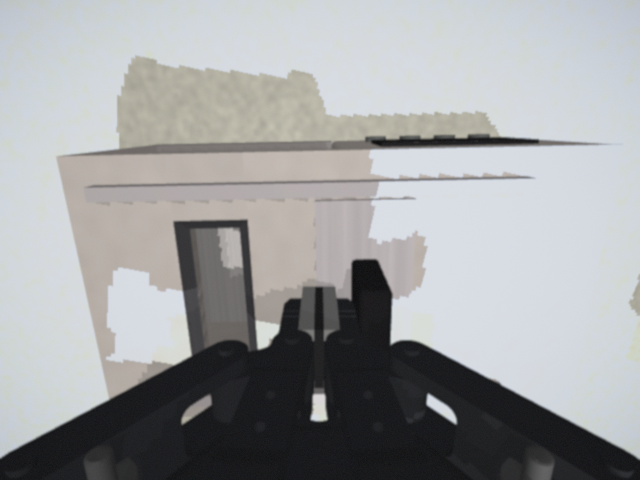

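The wrist view shows the slot's bevelled mouth at columns 176–246 and the shutter's left edge at column 315. With 32 mm over 70 px that puts the shutter about 68 mm open. I lift and look at the slot from above.

Emit:
arm_command --increments '[[1,[0,-0.1,0.0],-0.2],[1,[0,0,-1],0],[1,[0,0,-1],0],[1,[0,-0.4,-1],0],[1,[0,-0.6,-1],0],[1,[0,-0.8,-1],0],[1,[0,0,0],0],[1,[0,0,0],0]]'

```text
clock: 5.72
tool_pos: [0.477, 0.2155, 0.2392]
tcp_rot: [[0.98, 0.2, 0.004], [0.2, -0.98, 0.0], [0.004, 0.0, -1.0]]
ft_force: [-0.3, 0.0, -0.4]
finger_gap: 0.001
gripper_force: 0.0
```

```bash
python3 - <<'E'
from h import *
o=robot.get_obs();print(o['tool_pos'],o['tcp_rot'])
k=eyes.capture('wrist');cv2.imwrite('pics/w4.png',k['image'][:,:,::-1])
cv2.imwrite('pics/w4c.png',cv2.resize(k['image'][130:290,240:440,::-1],None,fx=3.5,fy=3.5,interpolation=cv2.INTER_CUBIC))
E
```

```text
[0.477  0.2155 0.2392] [[ 0.9798  0.2     0.0036]
 [ 0.2    -0.9798  0.0005]
 [ 0.0036  0.0003 -1.    ]]
```

View pics/w4c.png

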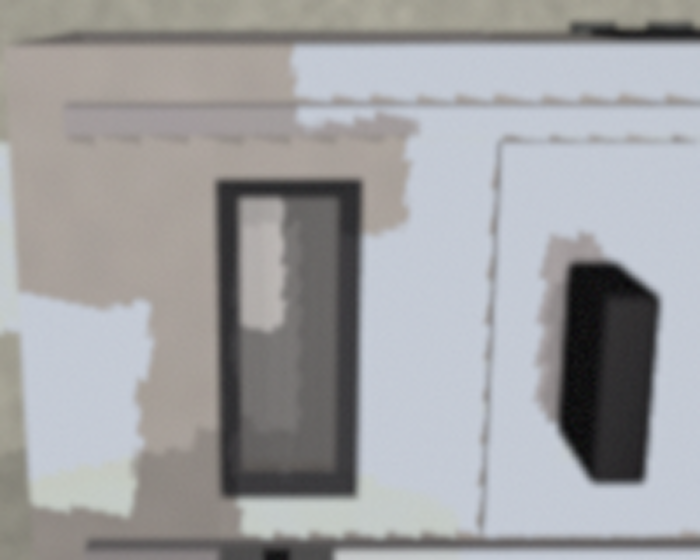

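The crop shows the slot's dark bevelled mouth with corners at (217,180), (362,180), (355,497), (223,496) in crop pixels (scale 3.5, offset (240,130)). The shutter edge is clear of it and the tab is far to the right.

```bash
python3 - <<'E'
from h import *
o=robot.get_obs();k=eyes.capture('wrist');g=cv2.cvtColor(k['image'],cv2.COLOR_RGB2GRAY)
m=((g<120)&(g>0)).astype(np.uint8);m[280:]=0;m[:,345:]=0
c=blob(m,(322,227));r=rect(k,c,.1);print('mask',r,cv2.boundingRect(c))
q=np.array([[217,180],[362,180],[355,497],[223,496]])/3.5+[240,130]-.4
P=cast(k,q,.1);e=np.diff(np.r_[P,P[:1]],axis=0)[:,:2]
print(P,P.mean(0),np.hypot(*e.T),np.degrees(np.arctan2(e[:,1],e[:,0])))
print('slot tool',tool(P.mean(0),o))
E
```

```text
mask [473.743  211.2934  74.1386  31.8779  11.4436] (300, 179, 43, 93)
[[0.5056 0.2327 0.1   ]
 [0.5119 0.2022 0.1   ]
 [0.4402 0.1878 0.1   ]
 [0.4343 0.2177 0.1   ]] [0.473  0.2101 0.1   ] [0.0311 0.0731 0.0305 0.0728] [ -78.4473 -168.6314  101.0765   11.8989]
slot tool [-0.004   0.0039  0.1374]
```

Emit:
arm_command --increments '[[-1,[-0.16,0.96,0],0],[-1,[-0.16,0.96,0],0],[-1,[-0.16,0.96,0],0],[-1,[-0.16,0.96,0],0],[-1,[-0.16,0.96,0],0],[-1,[-0.16,0.96,0],0],[-1,[-0.16,0.96,0],0],[-1,[-0.16,0.96,0],0],[-1,[-0.16,0.96,0],0],[-1,[-0.16,0.96,0],0],[-1,[-0.16,0.96,0],0],[-1,[-0.16,0.96,0],0]]'

```text
clock: 6.82
tool_pos: [0.4848, -0.0788, 0.2356]
tcp_rot: [[0.98, 0.197, -0.003], [0.197, -0.98, 0.001], [-0.003, -0.002, -1.0]]
ft_force: [1.2, -0.5, 0.2]
finger_gap: 1.001
gripper_force: 0.0
```

Emit:
arm_command --increments '[[-1,[-0.16,0.96,0],0],[-1,[0,0,0],0.76],[-1,[0,0,0],0],[-1,[0,0,0],0]]'

```text
clock: 7.15
tool_pos: [0.486, -0.1017, 0.236]
tcp_rot: [[0.99, 0.138, -0.003], [0.138, -0.99, 0.001], [-0.002, -0.002, -1.0]]
ft_force: [0.1, 0.7, -0.2]
finger_gap: 1.003
gripper_force: 0.0
```

```bash
python3 - <<'E'
from h import *
o=robot.get_obs();k=eyes.capture('wrist');im=k['image'];hsv=cv2.cvtColor(im,cv2.COLOR_RGB2HSV)
cv2.imwrite('pics/w5.png',im[:,:,::-1])
print(o['tool_pos'],np.degrees(np.arctan2(o['tcp_rot'][1,0],o['tcp_rot'][0,0])))
p=proj(k,[.487,-.1,.12])[0];print(p)
m=(hsv[:,:,1]>80)&(hsv[:,:,2]>100);m[300:]=0;c=blob(m,p);r=rect(k,c,.12);print(r,cv2.boundingRect(c))
print(tool([r[0]/1e3,r[1]/1e3,.12],o))
E
```

```text
[ 0.486  -0.1017  0.236 ] 7.928705356990603
[315.2344 228.3514]
[ 487.5098 -100.4208   58.9328   19.2892    8.0234] (303, 187, 27, 80)
[ 0.002  -0.0009  0.116 ]
```

Emit:
arm_command --increments '[[-1,[0.08,-0.06,0.89],0],[-1,[0,0,0.89],0],[-1,[0,0,0.89],0],[-1,[0,0,0.89],0],[-1,[0,0,0.89],0],[-1,[0,0,0.89],0],[-1,[0,0,0.89],0],[-1,[0,0,0],0],[0,[0,0,0],0],[0.3,[0,0,0],0]]'

```text
clock: 8.03
tool_pos: [0.4894, -0.0999, 0.083]
tcp_rot: [[0.99, 0.139, 0.001], [0.139, -0.99, -0.001], [0.001, 0.001, -1.0]]
ft_force: [0.3, 0.6, -0.2]
finger_gap: 0.746
gripper_force: 0.0
```

Emit:
arm_command --increments '[[0.5,[0,0,0],0],[0.7,[0,0,0],0],[1,[0,0,0],0],[1,[0,0,0],0],[1,[0,0,0],0],[1,[0,0,0],0]]'

```text
clock: 8.53
tool_pos: [0.4896, -0.1002, 0.0829]
tcp_rot: [[0.99, 0.138, 0.002], [0.138, -0.99, -0.001], [0.002, 0.001, -1.0]]
ft_force: [0.0, 1.4, 6.0]
finger_gap: 0.224
gripper_force: 59.3
```

Emit:
arm_command --increments '[[1,[0,0,-0.5],0],[1,[0,0,-0.9],0],[1,[0,0,-0.9],0],[1,[0,0,-0.9],0],[1,[0,0,-0.9],0],[1,[0,0,-0.9],0],[1,[0,0,-0.9],0],[1,[0,0,0],0],[1,[0,0,0],0]]'

```text
clock: 9.28
tool_pos: [0.4891, -0.1002, 0.2298]
tcp_rot: [[0.99, 0.138, 0.002], [0.138, -0.99, -0.001], [0.002, 0.001, -1.0]]
ft_force: [0.7, 0.2, -3.0]
finger_gap: 0.226
gripper_force: 58.8
```

```bash
python3 - <<'E'
from h import *
o=robot.get_obs();k=eyes.capture('wrist');im=k['image']
cv2.imwrite('pics/w6.png',im[:,:,::-1]);print(o['tool_pos'],o['tcp_rot'],o['gripper_force'])
R=o['tcp_rot'];t=o['tool_pos']
print(proj(k,[t+R@np.array([-.002+x,y,-.037]) for x,y in((.03,-.01),(.03,.01),(-.03,.01),(-.03,-.01))]))
print(proj(k,[t+R@np.array([.028,y,.083]) for y in(-.01,.01)]))
E
```

```text
[ 0.4891 -0.1002  0.2298] [[ 0.9905  0.1376  0.0018]
 [ 0.1376 -0.9905 -0.0009]
 [ 0.0016  0.0011 -1.    ]] 58.77996861934662
[[282.9664 276.7429]
 [348.0561 276.815 ]
 [343.9842 434.2574]
 [287.3966 434.2105]]
[[300.7485 200.9992]
 [333.2448 201.0394]]
```

View pics/w6.png

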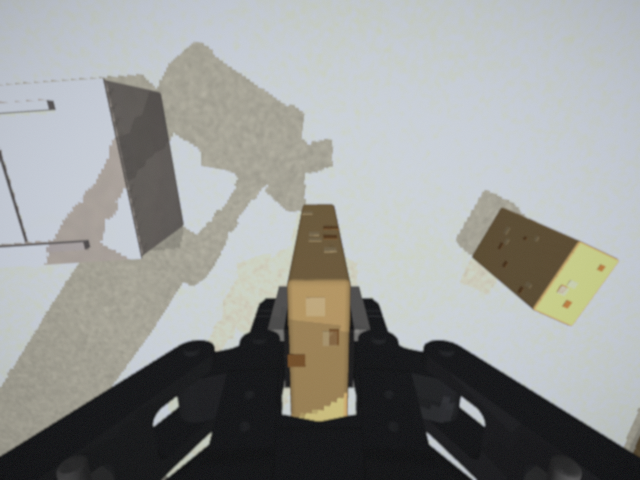

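The held bar hangs straight between the pads, its top edge at columns 289–350 (row 280) and its lower end at columns 304–336 (row 204). The camera therefore reads about 2 mm too far along tool +y at slot depth, and I correct the slot for that. I raise the bar to clear the tab and carry it over.

Emit:
arm_command --increments '[[1,[0,0,-0.8],0],[1,[0.1,-0.5,-0.2],0],[1,[0.1,-0.96,0],0],[1,[0.1,-0.96,0],0],[1,[0.1,-0.96,0],0],[1,[0.1,-0.96,0],0],[1,[0.1,-0.96,0],0],[1,[0.1,-0.96,0],0],[1,[0.1,-0.96,0],0],[1,[0.1,-0.96,0],0],[1,[0.1,-0.96,0],0],[1,[0.1,-0.96,0],0]]'

```text
clock: 10.33
tool_pos: [0.4799, 0.156, 0.2524]
tcp_rot: [[0.99, 0.138, -0.003], [0.138, -0.99, 0.0], [-0.003, -0.001, -1.0]]
ft_force: [0.5, -0.3, -2.2]
finger_gap: 0.224
gripper_force: 58.8
```

Emit:
arm_command --increments '[[1,[0.05,-0.96,0],0],[1,[0,-0.96,0],0],[1,[0,-0.5,0],0],[1,[0,0,0],-0.78],[1,[0,0,0],0],[1,[0,0,0],0],[1,[0,0,0],0]]'

```text
clock: 10.92
tool_pos: [0.4739, 0.2137, 0.2537]
tcp_rot: [[0.98, 0.197, -0.001], [0.197, -0.98, -0.0], [-0.001, 0.0, -1.0]]
ft_force: [0.7, -0.3, -0.8]
finger_gap: 0.224
gripper_force: 59.0
```

```bash
python3 - <<'E'
from h import *
o=robot.get_obs();k=eyes.capture('wrist');im=k['image'];R=o['tcp_rot']
cv2.imwrite('pics/w7.png',im[:,:,::-1]);print(o['tool_pos'],R,o['gripper_force'],o['ft_force'])
print('err tool mm',1e3*tool([.4767,.2140,.123],o),'dyaw',11.5-np.degrees(np.arctan2(R[1,0],R[0,0])))
E
```

```text
[0.4739 0.2137 0.2537] [[ 0.9804  0.1971 -0.0009]
 [ 0.1971 -0.9804 -0.0003]
 [-0.0009  0.0001 -1.    ]] 58.96196365356445 [ 0.6715 -0.3148 -0.7622]
err tool mm [  2.9191   0.2238 130.7023] dyaw 0.1299559793555467
```

View pics/w7.png

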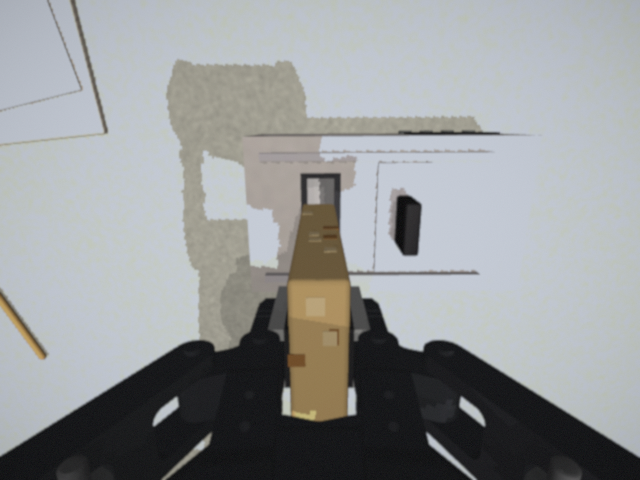

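The picture shows the slot's mouth at columns 301–340 centred under the bar's lower end (304–336), so the sideways alignment is right. I shift 3 mm along x and descend.

Emit:
arm_command --increments '[[1,[0.12,0.01,0.8],-0.03],[1,[0,0,0.8],0],[1,[0,0,0.8],0],[1,[0,0,0.2],0],[1,[0,0,0.2],0],[1,[0,0,0.2],0],[1,[0,0,0.0],0],[1,[0,0,0],0]]'

```text
clock: 11.63
tool_pos: [0.4776, 0.2144, 0.1802]
tcp_rot: [[0.98, 0.201, 0.001], [0.201, -0.98, 0.0], [0.001, 0.0, -1.0]]
ft_force: [-0.1, 0.3, -1.8]
finger_gap: 0.224
gripper_force: 58.9
```

Emit:
arm_command --increments '[[1,[0,0,0.12],0],[1,[0,0,0.12],0],[1,[0,0,0.12],0],[1,[0,0,0],0]]'

```text
clock: 11.97
tool_pos: [0.4775, 0.2139, 0.1703]
tcp_rot: [[0.98, 0.201, 0.001], [0.201, -0.98, -0.001], [0.001, 0.001, -1.0]]
ft_force: [1.7, -3.0, -0.4]
finger_gap: 0.226
gripper_force: 59.3
```

Emit:
arm_command --increments '[[1,[0,0.02,0.15],0],[1,[0,0,0.2],0],[1,[0,0,0.2],0],[1,[0,0,0.2],0],[1,[0,0,0],0]]'

```text
clock: 12.38
tool_pos: [0.4764, 0.2136, 0.1499]
tcp_rot: [[0.98, 0.201, -0.002], [0.201, -0.98, -0.001], [-0.002, 0.0, -1.0]]
ft_force: [0.1, -1.7, -2.5]
finger_gap: 0.226
gripper_force: 58.9
```

Going well, with low forces. Remaining: about 26 mm.

Emit:
arm_command --increments '[[1,[0,0.01,0.2],0],[1,[0,0,0.2],0],[1,[0,0,0.2],0],[1,[0,0,0.2],0],[1,[0,0,0.2],0],[1,[0,0,0],0],[1,[0,0,0],0],[1,[0,0,0],0],[1,[0,0,0],0],[1,[0,0,0],0]]'

```text
clock: 13.22
tool_pos: [0.4771, 0.2137, 0.1266]
tcp_rot: [[0.98, 0.201, -0.0], [0.201, -0.98, 0.0], [-0.0, -0.0, -1.0]]
ft_force: [-0.5, -2.8, -2.0]
finger_gap: 0.225
gripper_force: 59.1
```

```bash
python3 - <<'E'
from h import *
o=robot.get_obs();print(o['tool_pos'],o['ft_force'],o['ft_torque'],o['dq'],o['gripper_force'])
k=eyes.capture('side');p=proj(k,[.4735,.2125,.13])[0].astype(int)
cv2.imwrite('pics/s8.png',cv2.resize(k['image'][p[1]-75:p[1]+75,p[0]-100:p[0]+100,::-1],None,fx=4,fy=4,interpolation=cv2.INTER_CUBIC))
E
```

```text
[0.4771 0.2137 0.1266] [-0.4816 -2.7974 -2.0299] [-0.3752  0.1108 -0.003 ] [ 0.      0.0005  0.0002 -0.0006 -0.0002  0.0004] 59.11446154117584
```

View pics/s8.png

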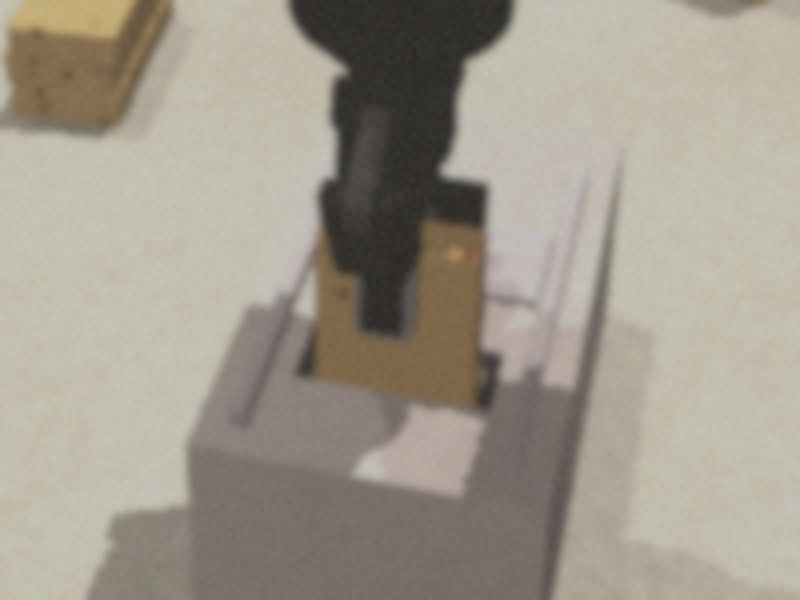

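The crop shows the bar upright in the slot at about (400,390), held by the fingers and roughly half inside, with the open shutter and tab behind it. The arm is still and forces are about 3 N, so I hand in.

```bash
python3 -c "
from cell import robot
print(robot.hand_in())"
```

```text
the job is handed in; nothing more can be done
None
```

The job is handed in with the shutter open and the thin bar held upright, still and about half its length down the slot; the hand-in returned no verdict.

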